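# Release the round pager and trap it on the lane

### The arm

A 7-joint arm with a two-finger parallel gripper is mounted at the origin on the work surface. World frame = base frame: x ahead of the robot, y to its left, z up, the work surface at z = 0. Lengths are in mm, angles in rad, forces in N, time in s.
With the tool pointing down it reaches from about 400 to 900 mm from the base axis. Payload 5.6 kg.
Tool frame: the origin (TCP) lies midway between the tips of the shut fingers; the grasp point (between the pads) lies 19 mm behind it; y points along the fingers, z is the direction in which the jaws open and shut, and the axes are right-handed (so a half turn about y gives the same grasp; the last joint's range is limited). The gripper opens to 92 mm and grips with 3 to 60 N. Pads are 20 mm wide; open, the fingers measure 128 mm over their backs; the gripper's body (75 mm by 189 mm) begins 69 mm behind the grasp point.
Start: joints at [1.251, 0.468, -0.012, 1.603, 0.006, 1.071, -0.056], TCP at [177.589, -625.277, 214.592] pointing down, gripper open.
Joint ranges: [-2.53, 2.53], [-0.31, 2.02], [-1.57, 1.55], [0.28, 2.44], [-1.29, 4.43], [0.15, 1.84], [-2.92, 2.92]. Speed limits (rad/s): [2.57, 2.57, 3.14, 3.14, 3.14, 3.14, 3.14].

### API

Orientations are given as [roll, pitch, yaw] about the fixed x, y, z axes, in that order (R = Rz(yaw) Ry(pitch) Rx(roll)).
In Python, from plant import ctrl, grab_frame, camera_model gives the robot as it stands.
- The arm moves only by the tool drive_tool, never from a script. Its argument "steps" is one flat list of numbers, 6 for each row, row after row: the shift along the tool's x, y, z in mm, then the turn, a rotation vector about the tool's x, y, z in degrees. In form: [x, y, z, wx, wy, wz, x, y, z, wx, wy, wz, ...]. A call has 1 to 12 rows; each row is the pose to reach, as a shift and turn from the pose measured when the call began, along the tool's axes at that moment; what a row does not reach only later rows make up. A row lasts 1/10 s, in which the tool goes at most 50 mm and 8.59 degrees, less where a joint would pass 70% of its speed; a pose out of reach is approached as far as the arm can. A call with a gripper value outside its range is refused whole. "hand" is the opening in per cent of the stroke, from 0 (shut) to 100 (fully open), set as the call begins (left out, the last holds). The fingers move at their own pace and stop on an object; "grip_force" is the grip in N (left out, the last holds). Time passes only in rows, so rows that repeat a pose let the fingers close. It gives the time, the measured TCP pose, the force and the opening at its end, in the units of the state.
- ctrl.state(): the state, without advancing time (a new reading comes with each control period).
- grab_frame(name): name is "side" or "top"; returns the picture (420x560x3 uint8, blue, green, red); there is no depth.
- camera_model(name): a dict with "fx", "fy", "cx", "cy" (pixels), "rvec" (rotation vector, rad) and "tvec" (3), from world to camera coordinates, as OpenCV has them. Camera axes: x right, y down, z forward; pixel columns grow to the right and rows downward; lengths in mm; the calibration is good to about 2 mm. A picture is of the moment at which its call begins. camera_model takes no time and is no camera call.
- ctrl.close_job(): hands the job in, once; it reports no verdict.
The state is a dict: "time_s": time; "q": joint angles; "qd": joint speeds; "effort": joint torques, N m; "tcp_pos": TCP position; "orientation": TCP orientation; "wrist_force": force on the tool from outside, world axes, zero at the start; "moment": the same for the moment, N m; "opening": opening from 0.0 (shut) to 1.0 (fully open).
Only numpy, scipy, OpenCV 4.12 (cv2) and the standard library are available. Lean on these libraries where they do the work, as an engineer would, in place of code of your own. Each camera call takes 0.05 s, during which the arm holds its last target.

### The job

Press the key of the dock that holds the round pager fully down with one finger, and with the other finger standing in the lane trap the pager as the spring drives it out, before it slides off the lane's open end. Finish while holding: key still held down, pager at rest on the lane against your finger. Do not grasp or lift the pager, and leave the square pager, its dock's key and everything else on the counter where it is.

Things in the scene. Friction and masses are not known exactly. Their poses are not given: they have to be found in the camera images.
- round_dock: Grey dock fixed to the table, holding the round pager. Origin on the table under it; x runs along the lane away from the nest, y to the key's side, z up. Bed: x -85 to +85 mm, y -34 to +80, top 24 mm above the table. Nest: x -85 to -20 mm, cheeks both sides up to 46 mm, back wall to 54 mm. A spring pusher in the nest presses the pager (about 2 N) against a gate.
- round_gate (a point): Centre of the gate, at floor level (dock x = -20 mm, y = 0, 24 mm up): a steel strip 5 mm thick across the lane, standing 9 mm above its floor. It is part of the key and sinks with it. Once it is below the floor the pusher drives the pager down the lane at about 0.1 to 0.3 m/s, and keeps pressing it on whatever stops it.
- round_lane (a point): Point on the lane floor's centre line at dock x = +25, y = 0, 24 mm above the table. The flat lane is 52 mm wide between two metal rails 6 mm thick, tops 31 mm above the table; straight along dock x, and empty at the start from the gate to its open end.
- round_lane_end (a point): Middle of the lane's open end (dock x = +85 mm, y = 0, 24 mm above the table). Beyond it lies the low customer tray, 80 by 80 mm, 18 mm high, floor 5 mm above the table, into which an unstopped pager drops.
- round_key (a joint): Travel of the round dock's key in m: 0 up, 0.012 fully down (hard stop). Springs back when let go; takes about 3 N to start and 5 to 8 N to hold fully down. The gate lets the pager go at about 0.007 to 0.009.
- round_key_top (a point): Centre of the top of the round dock's key, a black flat paddle 90 mm (along the dock's x) by 36 mm (along its y) with ribs on top, beside the lane. It lies at dock x = +25, y = +56 mm; its top is 46 mm above the table when up, 34 mm when fully down (10 mm above the lane floor). It may be pressed anywhere on its top.
- round_pager: Round black puck-shaped pager, 45 mm diameter, 24 mm tall, about 60 g, upright in the round dock's nest at dock x = -45, y = 0, standing on the lane floor. Origin at the centre of its underside, z up.
- square_dock: The second dock, fixed, alike in every measure, holding the square pager; to be left alone.
- square_key (a joint): Travel of the square dock's key in m, 0 up to 0.012 down; to be left alone.
- square_pager: Square black pager, 45 by 45 by 24 mm, in the nest of the square dock. Origin at the centre of its underside.
- tape_roll: Cardboard-brown ring, 72 mm across, 24 mm high, standing flat behind (robot side of) the round dock; bystander. Origin under its centre.
- dip_cup: Small white open cup, 56 mm across, 32 mm high, behind the square dock; bystander. Origin under its centre.
- fruit_plate_a: Clear plate 170 mm across with three yellow fruit pieces, 46 mm high, on the left; bystander. Origin under its centre.
- fruit_plate_b: The same on the right; bystander.
- water_bottle: Bottle 62 mm across, 190 mm tall, on the left; bystander. Origin under its centre.
- pick_box: Small white paper carton, 60 by 22 by 18 mm, lying along the round dock on the side away from the key (dock y about -50 mm); bystander. Origin under its centre.
- marker_pen: Black marker pen, 16 mm thick, 120 mm long, lying along the square dock on the side away from its key; bystander. Origin at its underside's middle.
Not all that is in view belongs to the job. What is shaped like the round_pager but purple or red is not meant.

How it is judged (in metres and radians):
At the end, for the whole second after the job is handed in: Round dock's key 9 mm or more down under a finger; round pager 5 mm or more out of its nest but on the lane (centre before dock x = 80 mm), flat within 5 mm, upright, at rest (under 20 mm/s), pressing on a finger with over 0.3 N; square pager within 10 mm of its start, its key up (value of joint round_key above 0.009 m and x of round_pager in the frame of round_dock between -0.04 and 0.08 m and y of round_pager in the frame of round_dock between -0.008 and 0.008 m and z of round_pager in the frame of round_dock between 0.02 and 0.029 m and angle between round_pager's own z axis and vertical below 0.15 rad and linear speed of round_pager below 0.02 m/s and contact force between the fingers and round_pager above 0.3 N and contact force between the fingers and round_dock above 1.5 N and value of joint square_key below 0.004 m and distance of square_pager from where it was at the start of the episode below 0.01 m); the arm keeps its last pose, push and grip.
It fails at once if the round pager slides off the lane's open end (x of round_pager in the frame of round_dock above 0.088 m or z of round_pager in the frame of round_dock below 0.012 m).
It fails at once if the round pager is lifted (more than 12 mm off the lane floor) (z of round_pager in the frame of round_dock above 0.036 m).
It fails at once if the square dock's key is pressed or its pager moved by more than 15 mm (value of joint square_key above 0.006 m or distance of square_pager from where it was at the start of the episode above 0.015 m).
It fails at once if a bystander is moved by more than 30 mm (distance of any of tape_roll, dip_cup, fruit_plate_a, fruit_plate_b, water_bottle, pick_box, marker_pen from where it was at the start of the episode above 0.03 m).
It also fails if it takes over 32 s, if anything falls off the work surface, if the arm or the gripper's body presses on something with over 40 N, if the wrist force passes 120 N, or if a joint passes its speed limit or range.

## Working session

There is one attempt and no reset: what is moved stays moved. The work goes in short steps, Python scripts to look and compute and a tool call to move; the robot and the scene stay as the last step left them, time stands still between calls to the robot, and variables do not carry over. Pictures are saved under pics/ and viewed, and the job is handed in when it is done.

Besides the shell and the picture viewer there is one more tool, called after "Emit:" by a JSON object that holds its "fn" and its "kwargs". drive_tool: Moves the arm, as the interface text tells. Its arguments: {"type":"object","properties":{"steps":{"type":"array"},"hand":{"type":"number"},"grip_force":{"type":"number"}},"required":["steps"]}

```bash
mkdir -p pics; ls; python3 - <<'E'
from plant import ctrl, grab_frame, camera_model
import cv2
print(ctrl.state())
for n in("top","side"):
    print(n,camera_model(n)); cv2.imwrite(f"pics/{n}0.png",grab_frame(n))
E
```

```text
pics
{'time_s': 0.0, 'q': array([ 1.25097798,  0.4683919 , -0.01157841,  1.60360845,  0.0060088 ,
        1.07139251, -0.05630809]), 'qd': array([ 2.10869827e-03,  1.62710572e-04,  3.04297213e-06,  5.10644093e-04,
       -1.31801609e-03, -5.02318874e-04,  9.56084651e-04]), 'effort': array([-7.54653902e-04, -5.20570707e+01, -1.31067401e-02, -2.43748677e+01,
       -5.66772348e-02,  1.71504042e-02,  1.63581612e-04]), 'tcp_pos': array([ 177.40062926, -624.72365894,  213.63706444]), 'orientation': array([-1.57255685e+00, -1.42142042e-04, -2.86486390e+00]), 'wrist_force': array([-0.06614825,  0.05634936,  0.75991069]), 'moment': array([-0.01833412,  0.01711794,  0.00772832]), 'opening': 1.0014382321119868}
top {'fx': 465.67065451369547, 'fy': 465.67065451369547, 'cx': 285.3372799802685, 'cy': 214.95577127102305, 'rvec': array([ 2.12675953, -2.09062668,  0.21769861]), 'tvec': array([ -19.68325525,  506.50773403, 1169.26237966])}
side {'fx': 412.498712917186, 'fy': 412.498712917186, 'cx': 274.9991168073157, 'cy': 208.9205364337553, 'rvec': array([ 0.8831478 , -2.39160302,  1.2601822 ]), 'tvec': array([391.72791571, 247.97490622, 928.73723655])}
```

View pics/top0.png

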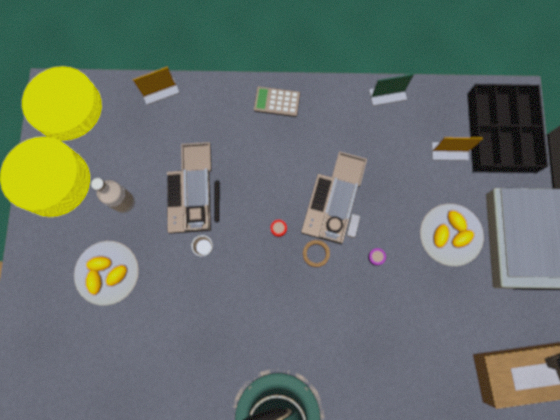

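View pics/side0.png

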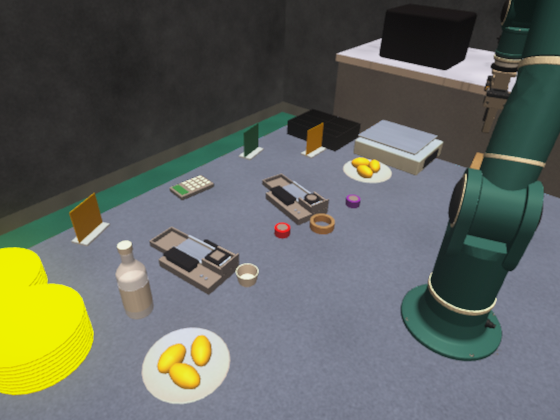

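Two docks: one at top (335,205) and one at (190,195). The left nest (196,213) looks square and the right (335,226) round; the tape roll sits behind the right one, the carton beside it at (353,225). Red (279,228) and purple (377,257) pucks are decoys. I'll confirm this in a crop.

```bash
cat > h.py <<'E'
import numpy as np, cv2
from plant import ctrl, grab_frame, camera_model
def ray(n,uv,z):
    m=camera_model(n);R=cv2.Rodrigues(m["rvec"])[0];t=m["tvec"]
    uv=np.atleast_2d(uv).astype(float)
    d=np.c_[(uv[:,0]-m["cx"])/m["fx"],(uv[:,1]-m["cy"])/m["fy"],np.ones(len(uv))]@R
    c=-R.T@t
    return c+d*((z-c[2])/d[:,2])[:,None]
def proj(n,P):
    m=camera_model(n)
    K=np.array([[m["fx"],0,m["cx"]],[0,m["fy"],m["cy"]],[0,0,1]])
    return cv2.projectPoints(np.atleast_2d(P).astype(float),m["rvec"],m["tvec"],K,None)[0][:,0]
E
python3 - <<'E'
import cv2,numpy as np
im=cv2.imread("pics/top0.png")
a=cv2.resize(im[145:255,295:375],None,fx=5,fy=5,interpolation=cv2.INTER_CUBIC)
b=cv2.resize(im[145:255,155:235],None,fx=5,fy=5,interpolation=cv2.INTER_CUBIC)
cv2.imwrite("pics/crop0.png",np.hstack([a,b]))
s=cv2.imread("pics/side0.png")
cv2.imwrite("pics/crop1.png",cv2.resize(s[165:240,250:350],None,fx=7,fy=7,interpolation=cv2.INTER_CUBIC))
E
```

```text
(no output)
```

View pics/crop0.png

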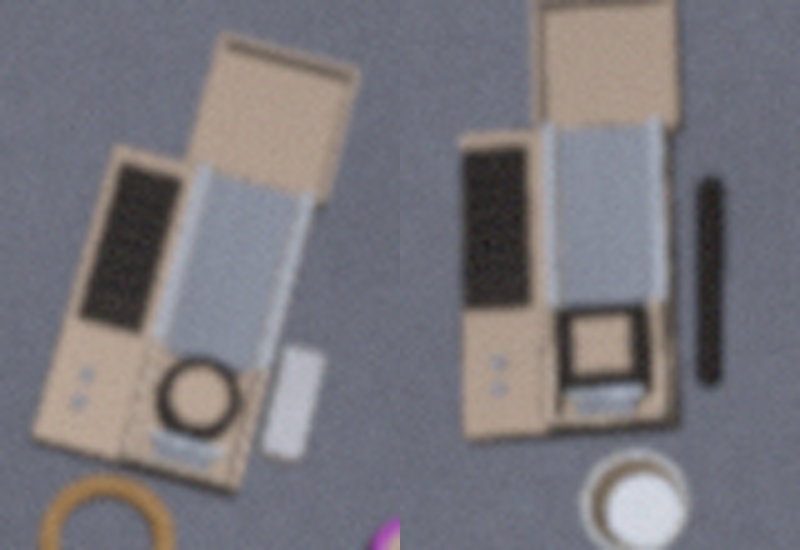

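View pics/crop1.png

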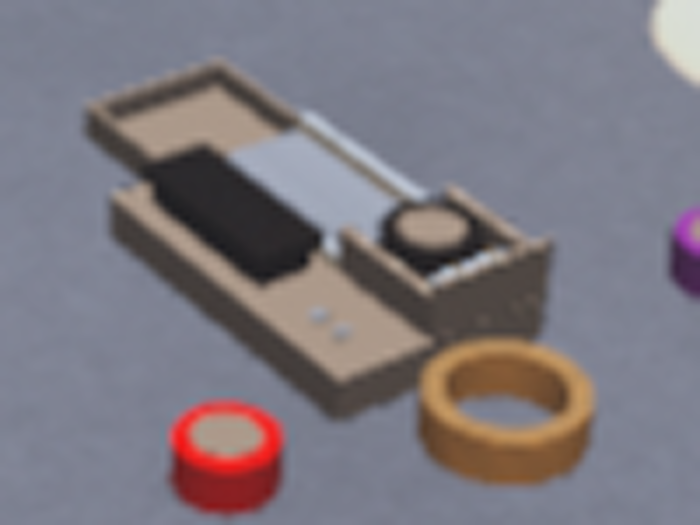

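The crop shows the round dark pager in the right dock (crop centre (199,397) → top (335,224)), with the key on its left, the lane running up and slightly right, and the tape roll behind. That's the target. Next I'll measure the key and pager.

```bash
python3 - <<'E'
from h import *
im=cv2.imread("pics/top0.png")
g=im.max(2).copy()
def dark(x0,y0,x1,y1,th=75):
    m=np.zeros_like(g); m[y0:y1,x0:x1]=(g[y0:y1,x0:x1]<th)*255
    c=max(cv2.findContours(m,0,2)[0],key=cv2.contourArea); return c
k=dark(308,172,335,216)
u=ray("top",k[:,0,:],46)[:,:2].astype(np.float32)
r=cv2.minAreaRect(u); print("key",r)
B=cv2.boxPoints(r);e=[B[1]-B[0],B[2]-B[1]];ex=max(e,key=np.linalg.norm);ex=ex/np.linalg.norm(ex)
if ex[0]<0: ex=-ex
kc=np.array(r[0]); print("ex",ex,np.degrees(np.arctan2(ex[1],ex[0])))
p=dark(324,214,346,236,90)
pc=ray("top",p[:,0,:],48)[:,:2].astype(np.float32)
c,rad=cv2.minEnclosingCircle(pc);print("pager",c,rad, cv2.fitEllipse(pc))
pc=np.array(cv2.fitEllipse(pc)[0])
d=pc-kc;ey=np.array([-ex[1],ex[0]]);print("pager rel key in dock",d@ex,d@ey,"expect -70,-56")
# combine: angle from vector too
a=np.arctan2(d[1],d[0])-np.arctan2(-56,-70);print("ang2",np.degrees(a)%360,np.linalg.norm(d),np.hypot(70,56))
# rails: bright-ish
st=ctrl.state();R=cv2.Rodrigues(np.zeros(3))[0]
from scipy.spatial.transform import Rotation as Ro
print(Ro.from_euler('xyz',st['orientation']).as_matrix())
s=cv2.imread("pics/side0.png").max(2)
# side key check
E
```

```text
key ((566.7066650390625, -103.92462158203125), (29.74681282043457, 82.97056579589844), 74.55313873291016)
ex [ 0.9638779  -0.26634446] -15.446855
pager (484.5137939453125, -140.49700927734375) 22.758607864379883 ((485.3130798339844, -139.69581604003906), (39.15641403198242, 42.23554611206055), 48.87052536010742)
pager rel key in dock -68.92601991549918 -56.157794704152366 expect -70,-56
ang2 345.064921713664 88.90722167230804 89.64373932405988
[[-9.61942483e-01 -5.35464088e-04  2.73251482e-01]
 [-2.73251988e-01  1.51498115e-03 -9.61941295e-01]
 [ 1.01114173e-04 -9.99998709e-01 -1.60364136e-03]]
```

```bash
cat >> h.py <<'E'
TH=np.radians(-15.2)
EX=np.array([np.cos(TH),np.sin(TH)]);EY=np.array([-EX[1],EX[0]])
O=((np.array([566.7,-103.9])-25*EX-56*EY)+(np.array([484.9,-140.1])+45*EX))/2
def D(x,y,z=0): return np.r_[O+x*EX+y*EY,z]
def dock(p): d=np.array(p)[:2]-O; return d@EX,d@EY
E
python3 - <<'E'
from h import *
from scipy.spatial.transform import Rotation as Ro
print("origin",O)
P=[[(-85,-34,24),(85,-34,24),(85,80,24),(-85,80,24)],[(-20,38,46),(70,38,46),(70,74,46),(-20,74,46)],[(-20,-26,24),(85,-26,24),(85,26,24),(-20,26,24)]]
out=[]
for n,(y0,y1,x0,x1) in {"top":(145,255,295,375),"side":(165,240,250,350)}.items():
    im=cv2.imread(f"pics/{n}0.png");f=5
    c=cv2.resize(im[y0:y1,x0:x1],None,fx=f,fy=f)
    for q,col in zip(P,[(0,0,255),(0,255,0),(255,0,0)]):
        uv=(proj(n,[D(*a) for a in q])-[x0,y0]+.5)*f
        cv2.polylines(c,[uv.astype(int)],True,col,1)
    cv2.imwrite(f"pics/ov_{n}.png",c)
st=ctrl.state();R=Ro.from_euler('xyz',st['orientation']).as_matrix()
t=D(20,28,213); print("target",t, "shift tool",R.T@(t-st['tcp_pos']))
Rt=np.c_[np.cross([0,0,-1],np.r_[-EY,0]),[0,0,-1],np.r_[-EY,0]]
print(np.degrees(Ro.from_matrix(R.T@Rt).as_rotvec()))
E
```

```text
origin [ 528.10886794 -151.64235363]
target [ 554.75049483 -129.86567536  213.        ] shift tool [-498.17743802    1.27667267 -372.96411669]
[8.80508148e-02 3.10578598e+01 3.05537113e-02]
```

View pics/ov_top.png

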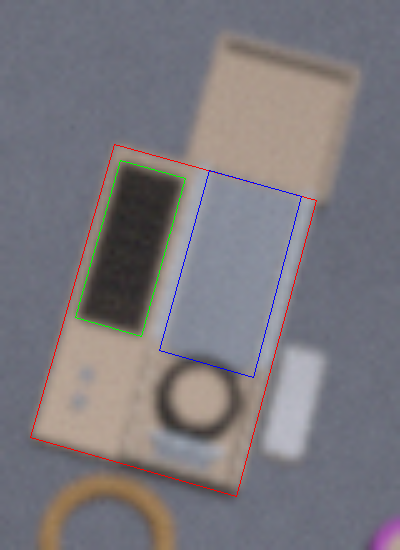

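View pics/ov_side.png

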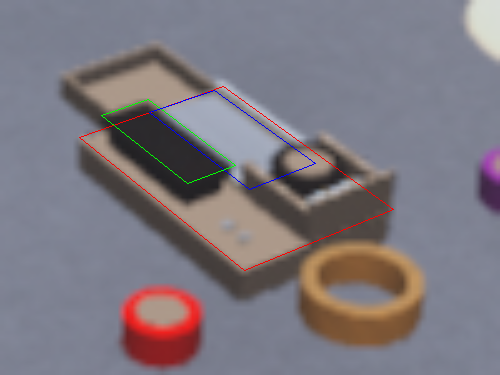

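The overlays agree within about 1 px in both views. I'll move over the dock and pre-set the opening to about 44 mm: lane finger near y=0, other finger over the key.

Emit:
{"fn": "drive_tool", "kwargs": {"steps": [-38,0,-28.5,0,3,0,-76,0,-57,0,6,0,-114,0,-85.5,0,9,0,-152,0,-114,0,12,0,-190,0,-142,0,15,0,-228,0,-171,0,18,0,-266,0,-199,0,21,0,-304,0,-228,0,24,0,-342,0,-256,0,27,0,-380,0,-285,0,29,0,-418,0,-313,0,31,0,-450,0,-338,0,31,0], "hand": 48, "grip_force": 40}}

```text
time_s: 1.3
tcp_pos: [519.0, -174.2, 214.1]
orientation: [-1.572, -0.001, 2.878]
wrist_force: [1.0, 0.4, -0.8]
opening: 0.482
```

```bash
cat > w.py <<'E'
from h import *
from scipy.spatial.transform import Rotation as Ro
import sys
st=ctrl.state();R=Ro.from_euler('xyz',st['orientation']).as_matrix()
t=D(float(sys.argv[1]),float(sys.argv[2]),float(sys.argv[3])); print("tcp",st['tcp_pos'],"dock",dock(st['tcp_pos']),"shift tool",R.T@(t-st['tcp_pos']))
Rt=np.c_[np.cross([0,0,-1],np.r_[-EY,0]),[0,0,-1],np.r_[-EY,0]]
print(np.degrees(Ro.from_matrix(R.T@Rt).as_rotvec()),"t",st['time_s'],"open",st['opening']*92,"F",st['wrist_force'],"q",st['q'].round(2))
E
python3 w.py 20 28 120
```

```text
tcp [ 519.02830066 -174.20142114  214.06165332] dock (np.float64(-2.8481538290521664), np.float64(-24.15069872708649)) shift tool [-23.03726606  94.12393701 -51.95475908]
[0.09687235 0.09203441 0.06424174] t 1.3 open 44.343838959222474 F [ 0.9946729   0.39250377 -0.81647994] q [ 0.41  0.31 -0.18  1.85  0.06  0.99 -1.63]
```

Emit:
{"fn": "drive_tool", "kwargs": {"steps": [-8,0,-17,0,0,0,-16,0,-35,0,0,0,-23,0,-52,0,0,0,-23,30,-52,0,0,0,-23,65,-52,0,0,0,-23,94,-52,0,0,0,-23,94,-52,0,0,0,-23,114,-52,0,0,0,-23,124,-52,0,0,0,-23,124,-52,0,0,0]}}

```text
time_s: 2.3
tcp_pos: [554.2, -129.7, 89.7]
orientation: [-1.572, -0.003, 2.878]
wrist_force: [-1.5, 0.9, -1.1]
opening: 0.483
```

```bash
python3 w.py 20 28 50; python3 - <<'E'
from h import *
for n,(y0,y1,x0,x1) in {"top":(145,255,295,375),"side":(135,240,250,360)}.items():
    c=grab_frame(n);cv2.imwrite(f"pics/{n}1.png",c)
    cv2.imwrite(f"pics/c1_{n}.png",cv2.resize(c[y0:y1,x0:x1],None,fx=5,fy=5,interpolation=cv2.INTER_CUBIC))
E
```

```text
tcp [ 554.1558966  -129.7302176    89.73463518] dock (np.float64(19.390687333508872), np.float64(27.97482175046056)) shift tool [-7.19547759e-01  3.97327816e+01  3.80680367e-02]
[0.08971447 0.08887762 0.15897262] t 2.3 open 44.40792937020325 F [-1.46524546  0.88446666 -1.08796677] q [ 0.31  0.5  -0.18  1.89  0.12  0.76 -1.77]
```

View pics/c1_side.png

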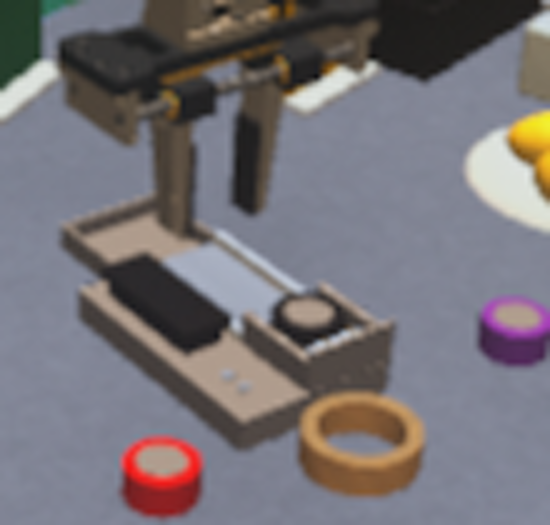

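View pics/c1_top.png

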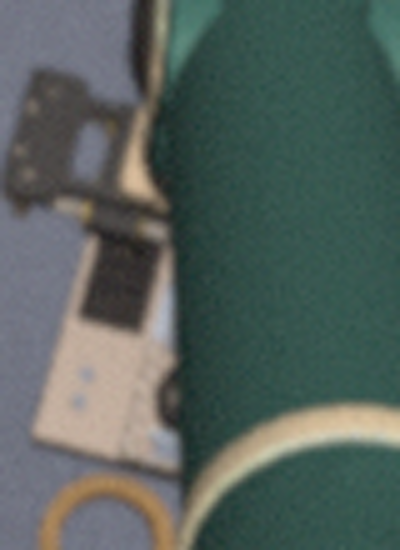

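The side crop shows tapered tips at about (177,232) for the key finger and (248,208) for the lane finger. I'll check these against where the TCP says the tips should be.

```bash
python3 - <<'E'
from h import *
for y in (28-22,28-30,28+22,28+30):
    for x in (9.4,29.4): print(y,x,(proj("side",D(x,y,89.7))-[250,135]+.5)*5)
E
```

```text
6 9.4 [[251.83558608 216.77236016]]
6 29.4 [[231.83088214 202.74828661]]
-2 9.4 [[262.24031862 213.13580435]]
-2 29.4 [[242.18705758 199.1924265 ]]
50 9.4 [[193.44654076 237.17990269]]
50 29.4 [[173.72672366 222.69872682]]
58 9.4 [[182.61391899 240.96600997]]
58 29.4 [[162.94926884 226.39923594]]
```

Tips agree with the TCP; they're thin (about 8 mm), so I'll shift 3 mm toward −y to centre the lane finger, then descend to just above the key.

Emit:
{"fn": "drive_tool", "kwargs": {"steps": [-0.5,0,1.5,0,0,0,-0.5,0,3,0,0,0,-0.5,15,3,0,0,0,-0.5,28,3,0,0,0,-0.5,36,3,0,0,0,-0.5,40,3,0,0,0,-0.5,40,3,0,0,0,-0.5,40,3,0,0,0]}}

```text
time_s: 3.2
tcp_pos: [555.1, -132.8, 51.0]
orientation: [-1.573, -0.0, 2.878]
wrist_force: [0.1, -0.2, -0.1]
opening: 0.478
```

```bash
python3 w.py 20 25 34; python3 - <<'E'
from h import *
for n,(y0,y1,x0,x1) in {"side":(155,240,250,360)}.items():
    c=grab_frame(n);cv2.imwrite(f"pics/{n}2.png",c)
    cv2.imwrite(f"pics/c2_{n}.png",cv2.resize(c[y0:y1,x0:x1],None,fx=7,fy=7,interpolation=cv2.INTER_CUBIC))
E
```

```text
tcp [ 555.12796991 -132.7965704    50.99653932] dock (np.float64(21.132718633283694), np.float64(25.270607821857418)) shift tool [ 1.13284489 16.99604941  0.29932539]
[0.10328878 0.09722233 0.00120445] t 3.2 open 44.0125890999203 F [ 0.11186497 -0.24565821 -0.05347567] q [ 0.31  0.56 -0.17  1.9   0.14  0.69 -1.78]
```

View pics/c2_side.png

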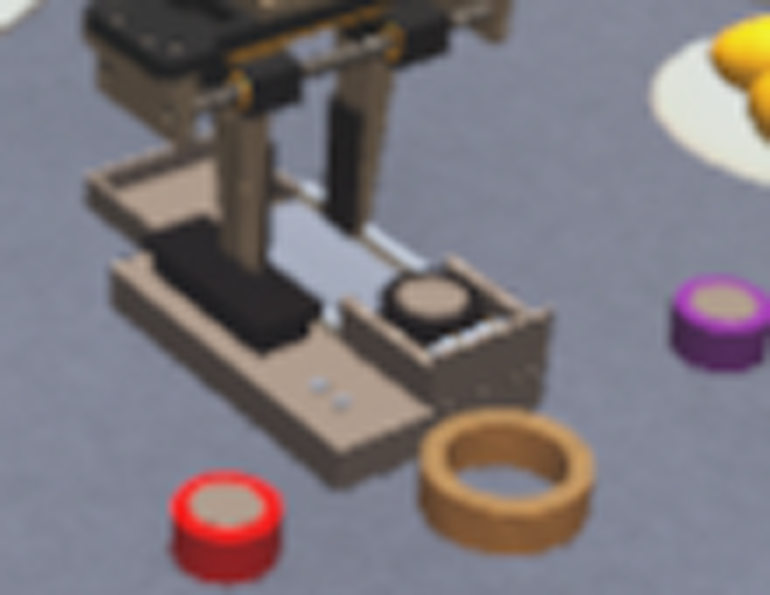

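The side view shows the key finger just above the key at about (245,265) and the lane finger over the lane at about (348,225). Now I'll press, slowly.

Emit:
{"fn": "drive_tool", "kwargs": {"steps": [0,3,0,0,0,0,0,5,0,0,0,0,0,7,0,0,0,0,0,9,0,0,0,0,0,11,0,0,0,0,0,13,0,0,0,0,0,15,0,0,0,0,0,17,0,0,0,0,0,18,0,0,0,0,0,18,0,0,0,0,0,18,0,0,0,0]}}

```text
time_s: 4.35
tcp_pos: [555.7, -132.9, 34.3]
orientation: [-1.572, 0.001, 2.878]
wrist_force: [-2.4, -0.4, 12.4]
opening: 0.48
```

```bash
python3 w.py 20 25 34; python3 - <<'E'
from h import *
for n,(y0,y1,x0,x1) in {"side":(155,240,250,360)}.items():
    c=grab_frame(n);cv2.imwrite(f"pics/{n}3.png",c)
    cv2.imwrite(f"pics/c3_{n}.png",cv2.resize(c[y0:y1,x0:x1],None,fx=7,fy=7,interpolation=cv2.INTER_CUBIC))
E
```

```text
tcp [ 555.73559982 -132.92403327   34.29179311] dock (np.float64(21.752510909959334), np.float64(25.306918039656836)) shift tool [1.75352945 0.28900557 0.30372132]
[ 0.09155292  0.11964789 -0.07516239] t 4.35 open 44.17352978133923 F [-2.39795409 -0.40376932 12.40237086] q [ 0.3   0.59 -0.16  1.91  0.15  0.66 -1.78]
```

View pics/c3_side.png

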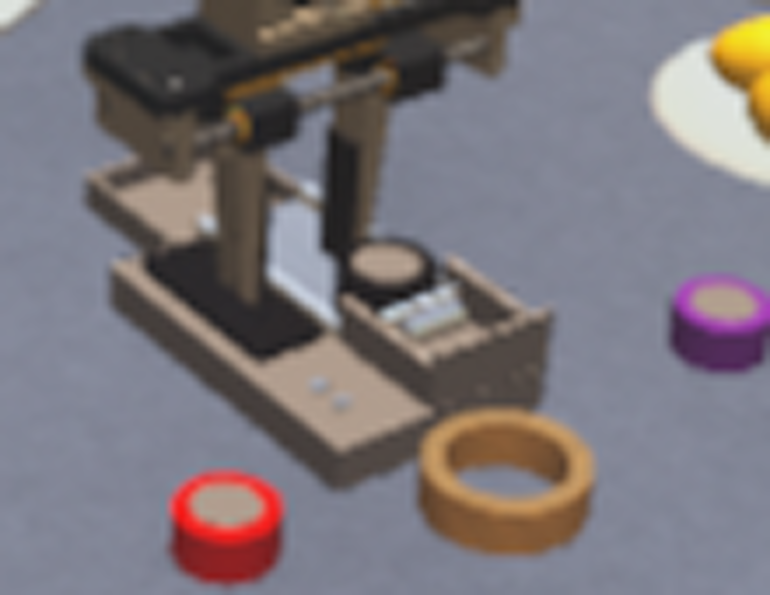

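The key is flush-down (12 N at the wrist, TCP z 34.3). The pager has left the nest and rests against the lane finger, its top at crop (388,264). I'll check its position and that it's at rest, twice over time, before closing.

```bash
python3 - <<'E'
from h import *
for i in range(3):
    c=grab_frame("side"); s=c[180:205,292:320].astype(int)
    # tan disc: red clearly above blue, bright
    m=((s[:,:,2]-s[:,:,0]>15)&(s[:,:,2]>120)).astype(np.uint8)
    n,l,st,ce=cv2.connectedComponentsWithStats(m)
    j=min(range(1,n),key=lambda k:np.hypot(*(ce[k]-[305.4-292,192.7-180])))
    uv=ce[j]+[292,180]; p=ray("side",uv,48)[0]
    print(uv,st[j,4],"dock",dock(p))
s=ctrl.state();print(s['time_s'],s['tcp_pos'],s['wrist_force'],abs(s['qd']).max())
E
```

```text
[304.875 192.   ] 40 dock (np.float64(-11.58034533236794), np.float64(-0.1387663384987885))
[304.875 192.   ] 40 dock (np.float64(-11.58034533236794), np.float64(-0.1387663384987885))
[304.875 192.   ] 40 dock (np.float64(-11.58034533236794), np.float64(-0.1387663384987885))
4.55 [ 555.74214331 -132.92454877   34.30861598] [-2.83613858  0.35121095 13.39520621] 0.0014487265445038836
```

Pager is at dock x ≈ −12, y ≈ 0 (expected −10 against the finger) and isn't moving; about 2.8 N push and 13 N on the key. I'm handing it in.

```bash
python3 -c "
from plant import ctrl
print(ctrl.close_job()); s=ctrl.state(); print(s['time_s'],s['tcp_pos'],s['wrist_force'])"
```

```text
the job is handed in; nothing more can be done
None
the job is handed in; nothing more can be done
```

I pressed the round dock's key fully down with one finger, and the other finger, standing in the lane, trapped the round pager as the spring drove it out. I handed in while still holding, at about 4.6 s.

- **Key:** the fingertips were at 34.3 mm against the key's 34 mm hard stop, with about 13 N on the wrist vertically.
- **Pager:** it sat on the lane against the finger at dock x ≈ −12 mm, y ≈ 0, in the same place in three successive frames. About 2.8 N of sideways force on the wrist fits the spring pressing it on the finger.
- **Surroundings:** the square dock and the bystanders were never approached. I didn't measure them again at the end, but the objects in the last side crop looked unmoved.

None of the checks failed. The only disagreement was an offset of about 1 px (1–2 mm) between the two camera views. The job reports no verdict, so I can't confirm the final judging.

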